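# Lock the pressure cooker's lid

## Robot

A 7-joint arm with a two-finger parallel gripper is mounted at the origin on a cart in front of the work surface, level with it; the furniture and walls round the work are solid. World frame = base frame: x ahead of the robot, y to its left, z up, the work surface at z = 0. Lengths are in m, angles in rad, forces in N, time in s.
With the tool pointing down it reaches from about 0.4 to 0.85 m from the base axis. Payload 4.5 kg.
Tool frame: the origin (TCP) lies at the very end of the fingers, on their centre line; the grasp point (between the pads) lies 19 mm behind it (r.pinch_z is the distance from the TCP to the grasp point, in m); x points along the fingers, y is the direction in which the jaws open and shut, and the axes are right-handed (so a half turn about x gives the same grasp; the last joint's range is limited). The gripper opens to 88 mm and grips with 3 to 60 N. Pads are 18 mm wide; open, the fingers measure 123 mm over their backs; the gripper's body (75 mm by 187 mm) begins 45 mm behind the grasp point.
Start: joints at [1.241, 0.689, -0.195, 1.565, 0.157, 0.902, -0.215], TCP at [0.222, -0.584, 0.239] pointing down, gripper open.
Joint ranges: [-3.01, 3.01], [-0.46, 2.08], [-1.47, 1.51], [0.13, 2.56], [-1, 4.14], [0.04, 2.09], [-2.66, 2.66]. Speed limits (rad/s): [2.57, 2.57, 3.14, 3.14, 3.14, 3.14, 3.14].

## Interface

Orientations are given as a unit quaternion [x, y, z, w].
In Python, from plant import telemetry, cams, job, r gives the robot as it stands.
- The arm moves only by the tool send_rows, never from a script. Its argument "commands" is one flat list of numbers, 7 for each row, row after row: the shift along the world's x, y, z as a fraction of full scale, then the turn, a rotation vector about the world's x, y, z as a fraction of full scale, then the closure, from 0 (fully open) to 1 (shut). In form: [dx, dy, dz, wx, wy, wz, claw, dx, dy, dz, wx, wy, wz, claw, ...]. A call has 1 to 12 rows; each row shifts and turns the pose as measured when the row begins; what a row does not reach is not made up. Full scale, the value 1, is 250 mm for a shift and 90 degrees for a turn. A row lasts 1/10 s, in which the tool goes at most 50 mm and 8.59 degrees, less where a joint would pass 70% of its speed; a pose out of reach is approached as far as the arm can. A call with a number of a shift or a turn outside -1 to 1 is refused whole. A call with a gripper value outside its range is refused whole. The fingers move at their own pace and stop on an object; "newtons" is the grip in N (left out, the last holds). Time passes only in rows, so rows that do not move let the fingers close. It gives the time, the measured TCP pose, the force and the opening at its end, in the units of the state.
- telemetry.get_state(): the state, without advancing time (a new reading comes with each control period).
- cams.snapshot(name): name is "scene" or "side" or "wrist"; returns a dict with "image" (420x560x3 uint8, blue, green, red), "intrinsics" (3x3 intrinsics, pixels), "world_to_cam" (4x4, takes a point from world to camera coordinates). Camera axes: x right, y down, z forward; pixel columns grow to the right and rows downward; lengths in m; the calibration is good to about 2 mm. A picture is of the moment at which its call begins. There is no depth.
- job.finish_job(): hands the job in, once; it reports no verdict.
The state is a dict: "clock": time; "q": joint angles; "qd": joint speeds; "joint_torque": joint torques, N m; "tool_pos": TCP position; "eef_rot": TCP orientation; "contact_force": force on the tool from outside, world axes, zero at the start; "moment": the same for the moment, N m; "opening": opening from 0.0 (shut) to 1.0 (fully open).
Only numpy, scipy, OpenCV 4.12 (cv2) and the standard library are available. Lean on these libraries where they do the work, as an engineer would, in place of code of your own. Each camera call takes 0.05 s, during which the arm holds its last target.

## Task

Lock the lid of the pressure cooker before the hob is lit: with a fingertip press the red spring catch on its handle right down and, while you keep it held down, push the silver lock slide past it towards the pot until it is fully home, then let go so that the catch springs up through the slide's window and locks it. Only press and push: do not grip, lift or shift the cooker, and leave the salt shaker, herb jar and pepper mill beside it alone.

Things in the scene. Friction and masses are not known exactly. Their poses are not given: they have to be found in the camera images.
- cooker: loose, filled steel pressure cooker (4 kg, 220 mm across, 138 mm high, valve 166 mm); origin: centre of its underside, z up. Its black handle, 44 mm wide, flat top 138 mm above the hob, points along its own -x, 110 to 290 mm from the centre; the lid lock lies on the centre line of that top. Its +x is the push direction, towards the pot. Over about 25 N down on the handle tips it.
- lid_catch (a joint): red spring catch, how far it is pressed: 0 = up, 0.009 m = right down (stop); 1.6 N at first, 4.7 N at the stop. One piece: a flat pad 24 mm wide along the handle, running on under the slide to an upright tooth (18 mm wide, 7 mm thick) in front of the slide's nose. From 0.0055 on the tooth is below the slide; not pressed, it stops the slide dead.
- catch_pad (a point): middle of the exposed top of the red pad, which reaches from 262 to 205 mm from the pot's centre; 10.5 mm above the handle's top while up (148.5 mm above the hob); moves down with the catch
- lock_slide (a joint): silver lock slide, an upturned channel 40 mm wide, 36 mm long, over the red catch: 0 = right back (unlocked), 0.024 m = home at its stop (locked); grows along the cooker's +x; friction about 1 N. Its nose meets the tooth at 0.004. From 0.021 on the tooth stands under the slide's window (12 x 22 mm) and springs up through it once the pad is let go: locked.
- slide_back (a point): middle of the flat upright back face of the slide's thumb ridge, which is pushed (38 mm wide, 12 to 27 mm above the handle's top; the point at 20 mm); moves with the slide. The red pad runs on beneath this face, so a fingertip standing on the pad can push it and stays on the pad over the whole stroke
- salt_mid (a point): loose salt shaker, clear with grey cap, 44 mm wide, 90 mm high; point half-way up on its axis
- herbs_mid (a point): loose glass herb jar with red cap, 45 mm wide, 108 mm high; point half-way up on its axis
- mill_mid (a point): loose wooden pepper mill, 58 mm wide, 170 mm high; point half-way up on its axis

How it is judged:
By the outcome, as a careful person would: the job done as asked, in the order asked, and still so for the second after the job is handed in, with the robot touching nothing.
It also fails if it takes over 35 s, if anything falls off the work surface, if the arm or the gripper's body presses on something with over 40 N, if the wrist force passes 120 N, or if a joint passes its speed limit or range.

## Working session

There is one attempt and no reset: what is moved stays moved. The work goes in short steps, Python scripts to look and compute and a tool call to move; the robot and the scene stay as the last step left them, time stands still between calls to the robot, and variables do not carry over. Pictures are saved under pics/ and viewed, and the job is handed in when it is done.

Besides the shell and the picture viewer there is one more tool, called after ">>>" as name(argument=value, ...), one argument or row to a line, values as JSON. send_rows: Moves the arm, as the interface text tells. Its arguments: {"type":"object","properties":{"commands":{"type":"array"},"newtons":{"type":"number"}},"required":["commands"]}

```bash
ls; mkdir -p pics; python3 - <<'E'
from plant import telemetry, cams, job, r
import cv2
s=telemetry.get_state(); print(s)
for n in ("scene","side","wrist"):
    d=cams.snapshot(n); cv2.imwrite(f"pics/{n}0.png",d["image"]); print(n,d["intrinsics"],d["world_to_cam"])
E
```

```text
pics
{'clock': 0.0, 'q': array([ 1.240771  ,  0.68997079, -0.19453534,  1.56637324,  0.15729981,
        0.90250216, -0.21510483]), 'qd': array([-0.00044407,  0.00110699,  0.00032693, -0.00049005, -0.00200443,
        0.0018572 ,  0.00121347]), 'joint_torque': array([ 1.02643968e-03, -5.27557504e+01, -1.26646042e+00, -1.53425574e+01,
       -5.26806805e-02,  6.71258909e-03,  1.89856123e-04]), 'tool_pos': array([ 0.22213914, -0.58349523,  0.23791103]), 'eef_rot': array([-0.69527037, -0.12859533,  0.69559459, -0.12732058]), 'contact_force': array([0.13158769, 0.23846235, 0.22939136]), 'moment': array([-0.02625952,  0.006886  ,  0.01745784]), 'opening': 1.0025536566143551}
scene [[506.85194271   0.         279.87990648]
 [  0.         506.85194271 215.18148723]
 [  0.           0.           1.        ]] [[ 0.94177294 -0.33591277 -0.0150444  -0.58241432]
 [-0.26855968 -0.72451005 -0.634792    0.25710253]
 [ 0.20233492  0.60187025 -0.77253659  0.98130824]
 [ 0.          0.          0.          1.        ]]
side [[402.02795112   0.         274.83083118]
 [  0.         402.02795112 208.13401704]
 [  0.           0.           1.        ]] [[ 0.92512585 -0.37965731  0.00157558 -0.56715279]
 [-0.31474699 -0.76926383 -0.55602832  0.27962129]
 [ 0.21231225  0.51390026 -0.83116185  0.98546526]
 [ 0.          0.          0.          1.        ]]
wrist [[307.74337435   0.         280.92319482]
 [  0.         307.74337435 207.38280765]
 [  0.           0.           1.        ]] [[ 0.35492839 -0.93489152 -0.00191812 -0.6248533 ]
 [-0.88682    -0.33732623  0.31585013 -0.04348332]
 [-0.29593264 -0.11040315 -0.94880716  0.39131441]
 [ 0.          0.          0.          1.        ]]
```

View pics/scene0.png

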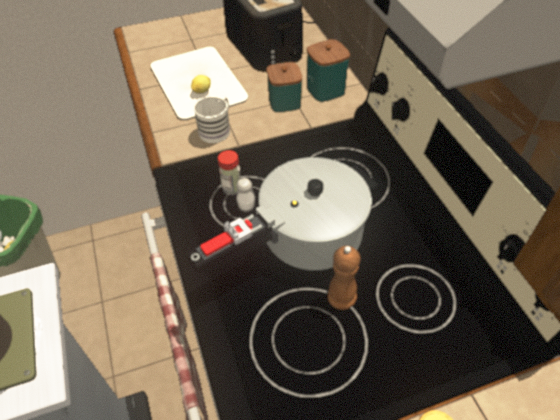

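View pics/side0.png

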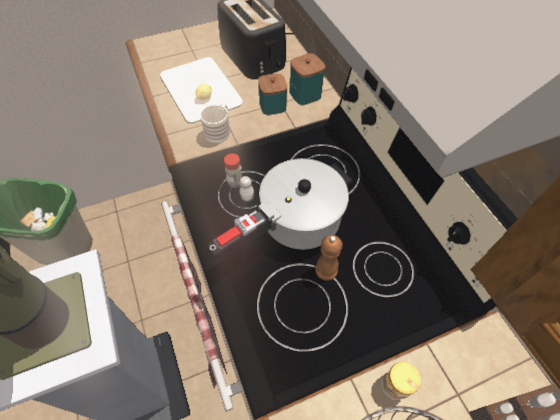

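View pics/wrist0.png

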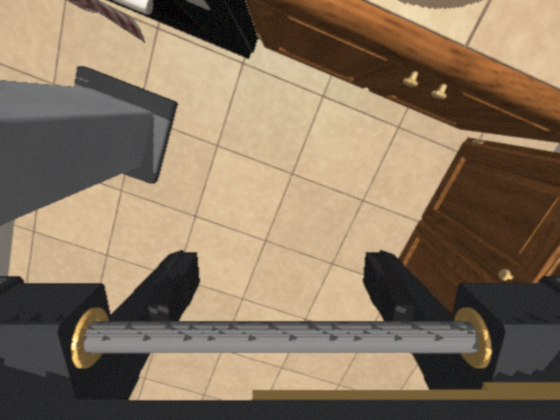

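```bash
python3 - <<'E'
import cv2,numpy as np
a=cv2.imread("pics/scene0.png")[140:320,180:380]
b=cv2.imread("pics/side0.png")[140:320,190:390]
cv2.imwrite("pics/c1.png",cv2.resize(a,None,fx=4,fy=4)[:600,:800]); 
cv2.imwrite("pics/c2.png",cv2.resize(b[:,:],None,fx=4,fy=4)[:600])
E
```

```text
(no output)
```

View pics/c1.png

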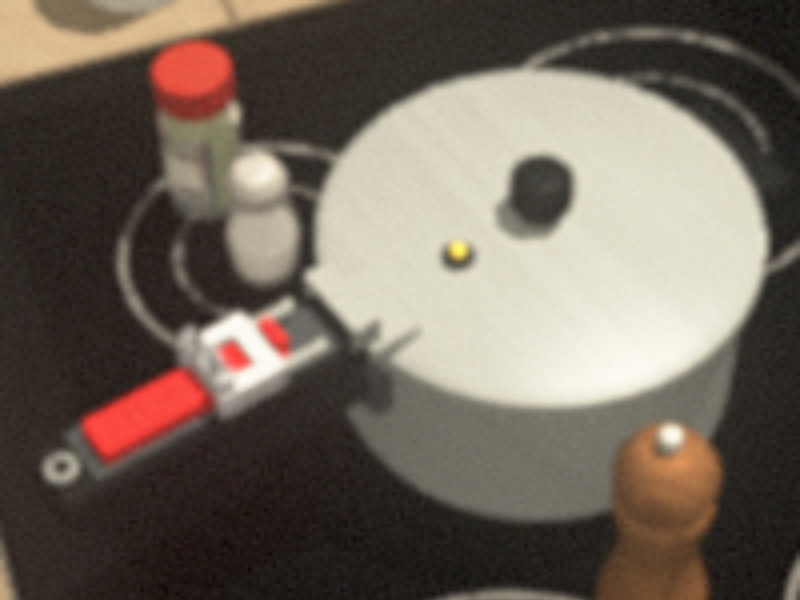

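View pics/c2.png

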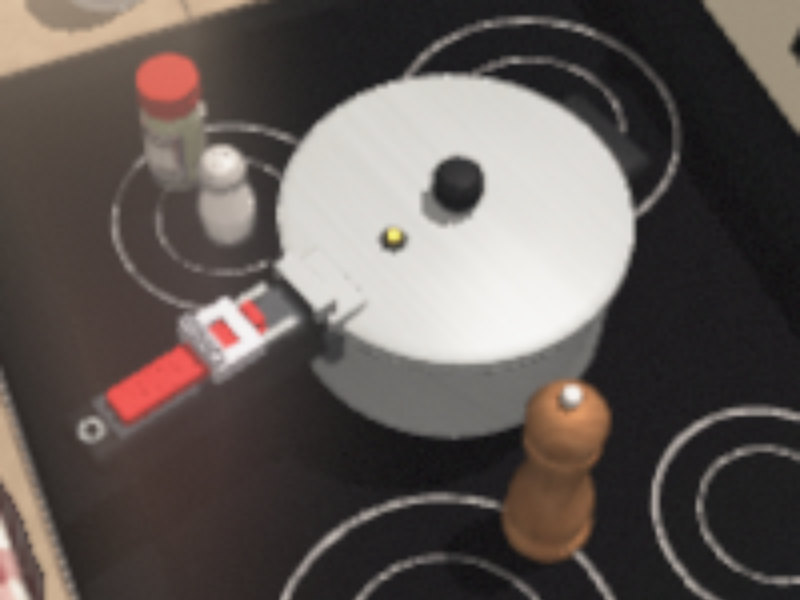

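Scene crop (÷4 + (180,140)): the red pad is centred near (217,243), the slide near (242,229), the tooth at (248,224). The salt, herbs and mill sit clear of the handle line. Next I'll measure by mask and rays.

```bash
cat > h.py <<'E'
import cv2,numpy as np
def ray(d,uv):
    K=d["intrinsics"];T=d["world_to_cam"];R=T[:3,:3];t=T[:3,3]
    return -R.T@t, R.T@np.linalg.inv(K)@np.array([uv[0],uv[1],1.])
def onz(d,uv,z):
    o,v=ray(d,uv); return o+v*(z-o[2])/v[2]
def tri(ds,uvs):
    A=np.zeros((3,3));b=np.zeros(3)
    for d,uv in zip(ds,uvs):
        o,v=ray(d,uv);v=v/np.linalg.norm(v);P=np.eye(3)-np.outer(v,v);A+=P;b+=P@o
    return np.linalg.solve(A,b)
def red(im):
    h=cv2.cvtColor(im,cv2.COLOR_BGR2HSV)
    return (((h[...,0]<8)|(h[...,0]>172))&(h[...,1]>150)&(h[...,2]>110)).astype(np.uint8)
def blobs(m,mn=8):
    n,l,s,c=cv2.connectedComponentsWithStats(m)
    return [(c[i],s[i],l==i) for i in range(1,n) if s[i][4]>=mn]
E
python3 - <<'E'
from plant import cams
from h import *
pads=[];ds=[]
for n in("scene","side"):
    d=cams.snapshot(n);ds.append(d);print(n)
    for c,s,m in blobs(red(d["image"])):
        if not(200<c[0]<300 and 140<c[1]<260): continue
        P=np.array([onz(d,(u,v),.1485)[:2] for v,u in np.argwhere(m)]).astype(np.float32)
        print(c.round(1),s,cv2.minAreaRect(P*1000),onz(d,c,.1485).round(4))
        if c[1]>230 and s[4]>100:pads.append(c)
if len(pads)==2: print("pad tri",tri(ds,pads))
# approx from crops
q=lambda x,y,a:(x/4-.4+a,y/4-.4+140)
for nm,a,b in [("hole",(62,467),(91,430)),("knobtop",(542,175),(458,172)),("valve",(458,250),(394,237)),("salt top",(258,165),(222,160)),("mill top",(670,437),(571,397)),("herb",(192,68),(167,75))]:
    print(nm,tri(ds,[q(*a,180),q(*b,190)]).round(4))
E
```

```text
scene
[227.7 159. ] [217 150  21  20 324] ((564.5442504882812, 181.06967163085938), (58.897125244140625, 43.18999099731445), 73.4472885131836) [0.5663 0.1816 0.1485]
[248.5 223.3] [245 220   7   8  30] ((555.9552001953125, -3.1039724349975586), (7.264171600341797, 20.190038681030273), 9.645686149597168) [ 0.5556 -0.0028  0.1485]
[238.1 228.5] [236 226   6   6  22] ((532.978759765625, -8.177468299865723), (7.288496017456055, 12.7625150680542), 20.1229305267334) [ 0.5332 -0.0079  0.1485]
[215.8 243. ] [200 232  33  24 405] ((484.1902770996094, -26.142086029052734), (59.89738845825195, 29.935649871826172), 14.733205795288086) [ 0.484  -0.0265  0.1485]
side
[253.3 218.5] [251 216   5   7  15] ((555.0703125, -4.252971649169922), (4.763608932495117, 19.975927352905273), 12.990675926208496) [ 0.5547 -0.0035  0.1485]
[245.8 223.1] [244 221   5   5  14] ((532.756591796875, -8.467289924621582), (5.4042463302612305, 13.586230278015137), 19.384538650512695) [ 0.5333 -0.0089  0.1485]
[228.2 235.4] [217 227  24  18 217] ((483.6977233886719, -25.306121826171875), (56.91976547241211, 24.915748596191406), 15.004776954650879) [ 0.4831 -0.0255  0.1485]
pad tri [ 0.48419346 -0.02133553  0.14152403]
hole [ 0.4401 -0.0351  0.1378]
knobtop [0.7145 0.0484 0.1501]
valve [0.6583 0.0214 0.1431]
salt top [0.5902 0.1574 0.0944]
mill top [ 0.7    -0.1367  0.1693]
herb [0.5786 0.2452 0.0939]
```

```bash
python3 - <<'E'
from plant import telemetry,r
from scipy.spatial.transform import Rotation as R
import numpy as np
s=telemetry.get_state();M=R.from_quat(s["eef_rot"]).as_matrix();print(M.round(3))
print([a for a in dir(r) if a[0]!='_'])
for t in (16.5,106.5,-73.5,196.5):
    c,sn=np.cos(np.radians(t)),np.sin(np.radians(t))
    y=np.array([c,sn,0]);x=np.array([0,0,-1.]);D=np.c_[x,y,np.cross(x,y)]@M.T
    print(t,R.from_matrix(D).as_rotvec(degrees=True).round(2))
E
```

```text
[[-0.     0.356 -0.935]
 [ 0.001 -0.935 -0.356]
 [-1.    -0.001  0.   ]]
['Unreachable', 'pinch_z']
16.5 [-2.000e-02 -5.000e-02  8.565e+01]
106.5 [ 3.0000e-02 -6.0000e-02  1.7565e+02]
-73.5 [-0.04 -0.02 -4.35]
196.5 [-5.000e-02  2.000e-02 -9.435e+01]
```

>>> send_rows(
  commands=[0.07,0.18,0,0,0,-0.024,1,0.07,0.18,0,0,0,-0.024,1,0.07,0.18,0,0,0,0,1,0.07,0.18,0,0,0,0,1,0.07,0.18,0,0,0,0,1,0.07,0.18,0,0,0,0,1,0.07,0.18,0,0,0,0,1,0.07,0.18,0,0,0,0,1,0.07,0.18,0,0,0,0,1,0.07,0.18,0,0,0,0,1],
  newtons=20,
)

```text
clock: 1.25
tool_pos: [0.3969, -0.1257, 0.2383]
eef_rot: [0.702, 0.092, -0.7, 0.097]
contact_force: [1.0, 0.1, -0.2]
opening: 0.115
```

```bash
cat > look.py <<'E'
import sys
from plant import cams,telemetry
from h import *
from scipy.spatial.transform import Rotation as R
k=sys.argv[1]
for n in sys.argv[2:]:
    d=cams.snapshot(n);cv2.imwrite(f"pics/{n}{k}.png",d["image"]);np.savez(f"pics/{n}{k}.npz",**d)
s=telemetry.get_state();M=R.from_quat(s["eef_rot"]).as_matrix()
print(s["clock"],s["tool_pos"].round(4),s["contact_force"].round(2),"yaw jaw",np.degrees(np.arctan2(M[1,1],M[0,1])).round(2),"x",M[:,0].round(3))
E
python3 look.py 1 wrist
```

```text
1.3 [ 0.4012 -0.1158  0.2385] [ 2.08  4.8  -0.95] yaw jaw -73.72 x [ 0.007 -0.001 -1.   ]
```

View pics/wrist1.png

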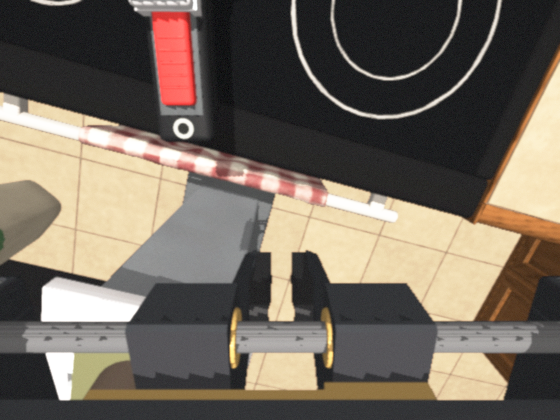

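The pad runs from (173,10) to (180,105) and the handle hole is at (183,128), with the slide at the top edge. The fingers are closing. I'll compute the pad from this view, then take a second wrist view from further along.

>>> send_rows(
  commands=[0.02,0.12,0,0,0,0,1,0.02,0.12,0,0,0,0,1,0,0.04,0,0,0,0,1,0,0,0,0,0,0,1],
)

```text
clock: 1.7
tool_pos: [0.4131, -0.04, 0.239]
eef_rot: [0.703, 0.103, -0.696, 0.104]
contact_force: [0.6, -0.9, -0.7]
opening: 0.006
```

```bash
python3 look.py 2 wrist
```

```text
1.75 [ 0.4131 -0.0409  0.2389] [ 0.38  0.04 -0.29] yaw jaw -73.26 x [ 0.01  -0.001 -1.   ]
```

View pics/wrist2.png

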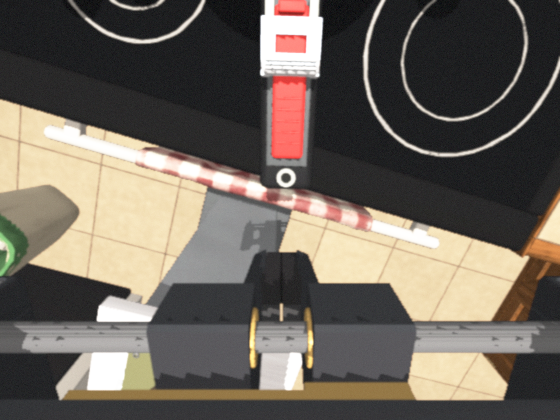

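```bash
python3 - <<'E'
from h import *
D=[dict(np.load(f"pics/wrist{i}.npz")) for i in(1,2)]
e=[]
for d in D:
    for c,s,m in blobs(red(d["image"]),30):
        if s[1]>115: continue
        P=np.array([onz(d,(u,v),.1485)[:2] for v,u in np.argwhere(m)]).astype(np.float32)*1000
        rr=cv2.minAreaRect(P);print(c.round(1),s,np.round(rr[0],1),np.round(rr[1],1),round(rr[2],1))
        if s[4]>1000:
            rows=np.argwhere(m); b=rows[rows[:,0].argsort()][-150:]; 
            ve=s[1]+s[3]-1; near=rows[(rows[:,0]>ve-12)&(rows[:,0]<ve-4)]
            e.append(((near[:,1].min()+near[:,1].max())/2,ve-4))
    print("hole z.138",)
print(e,"near edge tri",tri(D,e))
for z in(.1485,):
  print([onz(d,u,z).round(4) for d,u in zip(D,e)])
h=[(183.5,128),(286,177.5)];print("hole",tri(D,h),[onz(d,u,.138).round(4) for d,u in zip(D,h)])
d=D[1]
# slide ridge edges view2
for nm,uv,z in[("slide back L",(263,73),.165),("slide back R",(319,73),.165),("front L",(264,14),.16),("front R",(321,16),.16)]: print(nm,onz(d,uv,z).round(4))
cv2.imwrite("pics/c3.png",cv2.resize(d["image"][0:200,200:380],None,fx=3,fy=3))
E
```

```text
[173.2  58.4] [ 152   12   44   93 2740] [485.5 -26.4] [58.  25.1] 15.3
hole z.138
[290.9  11.1] [275   4  34  11 200] [553.1  -6.4] [ 5.8 22.2] 16.8
[291.1  36.6] [277  35  29   6  75] [536.8 -11.2] [ 2.4 19.4] 14.1
[287.9 121.7] [ 272   76   34   83 1091] [484.8 -24.9] [58.  23.3] 14.9
hole z.138
[(np.float64(178.0), np.int32(100)), (np.float64(286.5), np.int32(154))] near edge tri [ 0.45954005 -0.03187675  0.14514911]
[array([ 0.46  , -0.0329,  0.1485]), array([ 0.4597, -0.0316,  0.1485])]
hole [ 0.44017744 -0.03744458  0.13890893] [array([ 0.4401, -0.0372,  0.138 ]), array([ 0.4399, -0.0375,  0.138 ])]
slide back L [ 5.082e-01 -1.000e-04  1.650e-01]
slide back R [ 0.5189 -0.0355  0.165 ]
front L [0.5423 0.0091 0.16  ]
front R [ 0.5518 -0.0262  0.16  ]
```

View pics/c3.png

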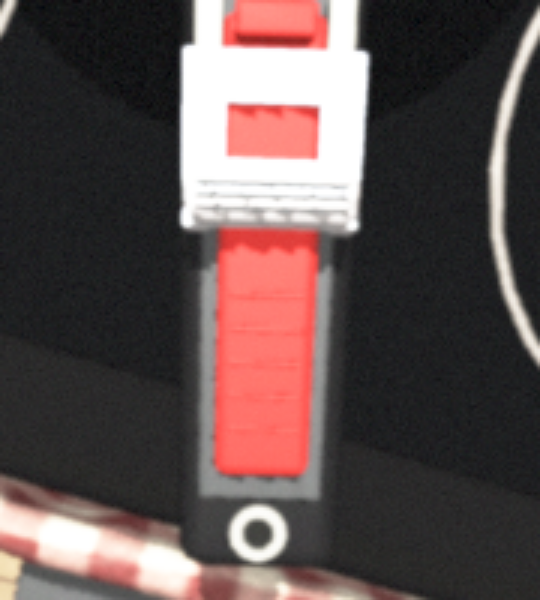

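Near-edge triangulation puts the pad's top at 145–148 mm and the hole at 139 mm, consistent with the text. Handle yaw is about 15.3°, the pad middle is (0.485,-0.0255), and the slide back is about (0.5125,-0.018).

>>> send_rows(
  commands=[0.17,0.038,0,0,0.006,-0.016,1,0.17,0.038,-0.05,0,0,0,1,0,0,-0.1,0,0,0,1,0,0,0,0,0,0,1,0,0,0,0,0,0,1],
)

```text
clock: 2.25
tool_pos: [0.4967, -0.0332, 0.2003]
eef_rot: [-0.699, -0.086, 0.704, -0.09]
contact_force: [-0.0, 0.8, 0.1]
opening: 0.007
```

```bash
python3 look.py 3 wrist scene side; python3 -c "
import cv2,numpy as np
a=cv2.imread('pics/scene3.png')[170:290,180:300];b=cv2.imread('pics/side3.png')[170:290,190:310];w=cv2.imread('pics/wrist3.png')[100:340,170:410]
cv2.imwrite('pics/c4.png',np.hstack([cv2.resize(x,(400,400)) for x in(a,b)]))
cv2.imwrite('pics/c4w.png',cv2.resize(w,(600,600)))"
```

```text
2.4 [ 0.4964 -0.0324  0.2009] [ 0.36 -0.21 -0.56] yaw jaw -75.61 x [-0.005 -0.006 -1.   ]
```

View pics/c4.png

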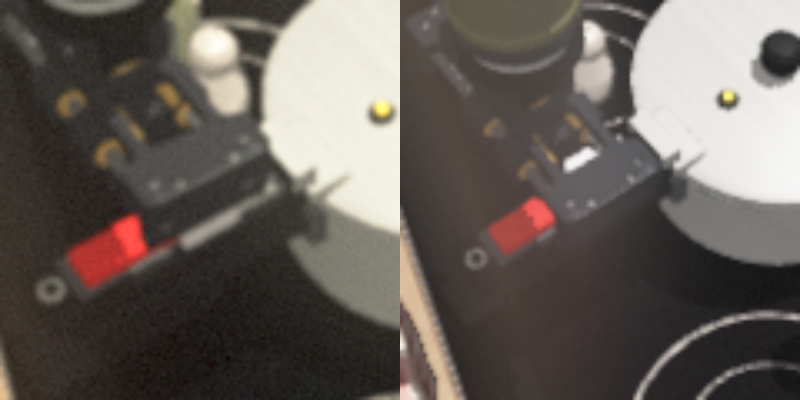

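View pics/c4w.png

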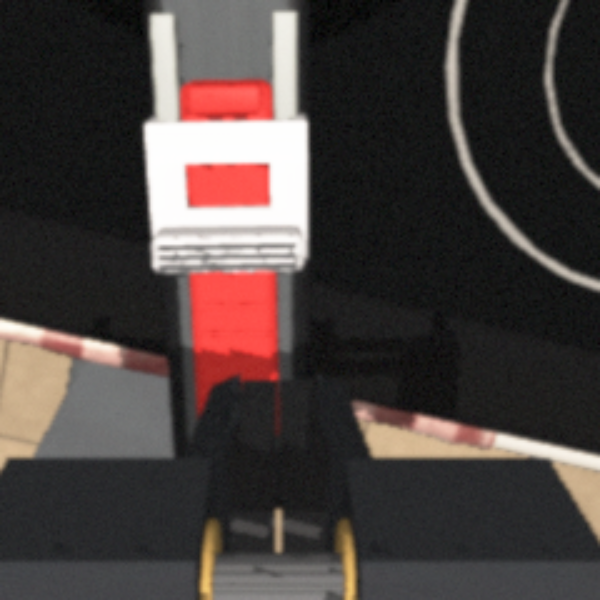

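The wrist crop shows the fingers about 10 mm to the right (−y) of the pad's centre line and square to it, with the slide edge clear ahead. Correcting.

>>> send_rows(
  commands=[0.008,0.042,-0.06,0.004,-0.003,0.008,1,0,0,0,0,0,0,1,0,0,0,0,0,0,1],
)

```text
clock: 2.7
tool_pos: [0.4984, -0.0233, 0.1887]
eef_rot: [0.702, 0.092, -0.7, 0.093]
contact_force: [-0.4, -0.2, 0.4]
opening: 0.007
```

```bash
python3 look.py 4 wrist; python3 -c "
import cv2,numpy as np
w=cv2.imread('pics/wrist4.png')[100:340,170:410]
cv2.imwrite('pics/c5w.png',cv2.resize(w,(600,600)))"
```

```text
2.75 [ 0.4984 -0.0232  0.1886] [-0.19 -0.36 -0.29] yaw jaw -74.98 x [ 0.004 -0.001 -1.   ]
```

View pics/c5w.png

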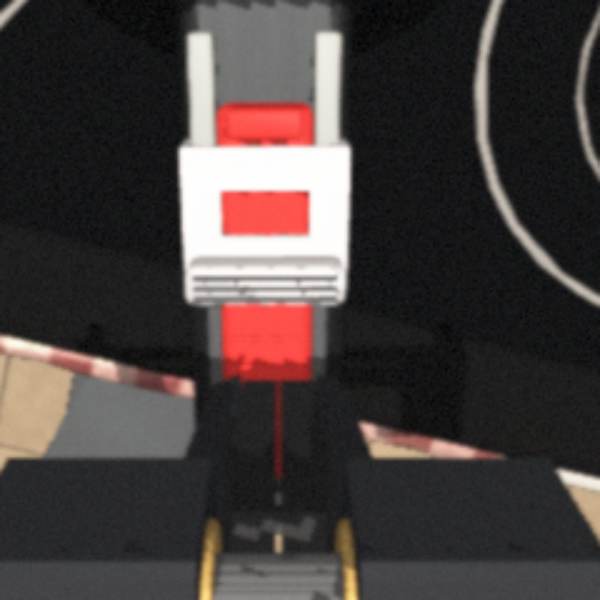

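Offset: the pad centre is at column 266 and the finger seam at 278, about 2.8 mm to the left. I'll correct it and descend to just above the pad.

>>> send_rows(
  commands=[-0.002,0.011,-0.07,0,0.002,0,1,0,0,-0.05,0,0,0,1,0,0,0,0,0,0,1,0,0,0,0,0,0,1],
)

```text
clock: 3.15
tool_pos: [0.4993, -0.0219, 0.1613]
eef_rot: [0.703, 0.091, -0.699, 0.092]
contact_force: [0.4, -0.2, -0.1]
opening: 0.004
```

```bash
python3 look.py 5 wrist scene; python3 -c "
import cv2,numpy as np
w=cv2.imread('pics/wrist5.png')[100:340,170:410]
cv2.imwrite('pics/c6w.png',cv2.resize(w,(600,600)))"
```

```text
3.25 [ 0.4994 -0.0219  0.1614] [ 0.13 -0.83  0.6 ] yaw jaw -75.11 x [ 0.006 -0.002 -1.   ]
```

View pics/c6w.png

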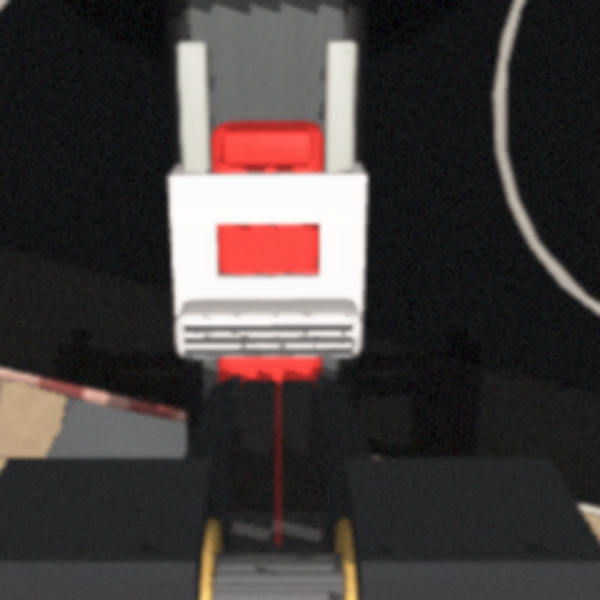

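>>> send_rows(
  commands=[-0.002,0.01,-0.03,0,0.004,0,1,0,0,-0.03,0,0,0,1,0,0,0,0,0,0,1,0,0,0,0,0,0,1],
)

```text
clock: 3.65
tool_pos: [0.5, -0.0193, 0.1467]
eef_rot: [0.702, 0.091, -0.7, 0.092]
contact_force: [-0.0, -0.0, 1.9]
opening: 0.004
```

```bash
python3 look.py 6 wrist
```

```text
3.7 [ 0.5    -0.0193  0.1467] [-1.04  0.67  2.38] yaw jaw -75.13 x [ 0.003 -0.002 -1.   ]
```

>>> send_rows(
  commands=[-0.002,0,-0.02,0,0.002,0,1,0,0,-0.012,0,0,0,1,0,0,0,0,0,0,1,0,0,0,0,0,0,1],
)

```text
clock: 4.1
tool_pos: [0.5, -0.0193, 0.14]
eef_rot: [0.702, 0.091, -0.701, 0.092]
contact_force: [-1.1, 0.1, 4.6]
opening: 0.002
```

```bash
python3 look.py 7 wrist; python3 -c "
import cv2,numpy as np
w=cv2.imread('pics/wrist7.png')[100:340,170:410]
cv2.imwrite('pics/c7w.png',cv2.resize(w,(600,600)))"
```

```text
4.15 [ 0.5    -0.0193  0.14  ] [-1.08  0.18  5.03] yaw jaw -75.14 x [ 0.001 -0.002 -1.   ]
```

View pics/c7w.png

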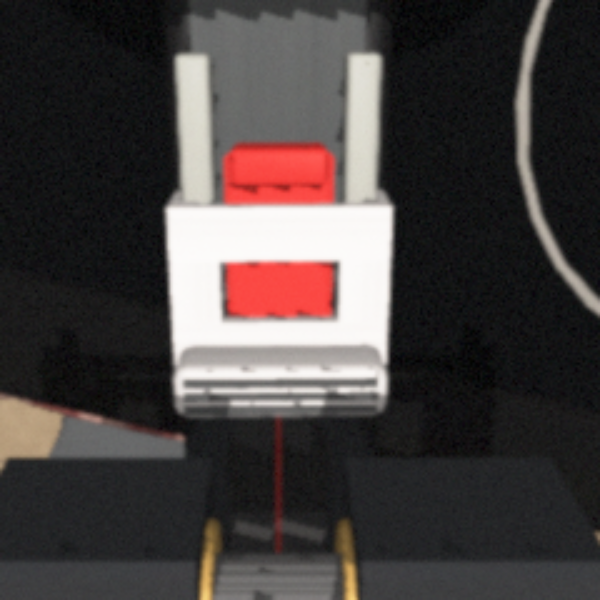

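Centred and pressed at 5 N, so the catch is at or near its stop. Pushing along +x in small rows with a slight downward bias.

>>> send_rows(
  commands=[0,0,-0.003,0,0,0,1,0.015,0.004,-0.003,0,0,0,1,0.015,0.004,-0.003,0,0,0,1,0.015,0.004,-0.002,0,0,0,1],
)

```text
clock: 4.55
tool_pos: [0.5001, -0.0193, 0.1396]
eef_rot: [-0.694, -0.089, 0.709, -0.092]
contact_force: [-7.9, -1.9, 18.8]
opening: 0.008
```

```bash
python3 look.py 8
```

```text
4.55 [ 0.5001 -0.0193  0.1396] [-7.91 -1.87 18.8 ] yaw jaw -75.28 x [-0.02  -0.007 -1.   ]
```

Down force rose to 18.8 N and friction held the tip, so I'm relaxing upward a little.

>>> send_rows(
  commands=[0,0,0.002,0,-0.014,0,1,0,0,0,0,-0.004,0,1],
)

```text
clock: 4.75
tool_pos: [0.5, -0.0193, 0.1408]
eef_rot: [0.704, 0.088, -0.698, 0.093]
contact_force: [0.4, -0.4, 4.8]
opening: 0.009
```

```bash
python3 look.py 9 wrist; python3 -c "
import cv2,numpy as np
w=cv2.imread('pics/wrist9.png')[100:340,170:410]
cv2.imwrite('pics/c9w.png',cv2.resize(w,(600,600)))"
```

```text
4.8 [ 0.4999 -0.0193  0.1407] [ 0.79 -0.43  3.52] yaw jaw -75.3 x [ 0.009 -0.007 -1.   ]
```

View pics/c9w.png

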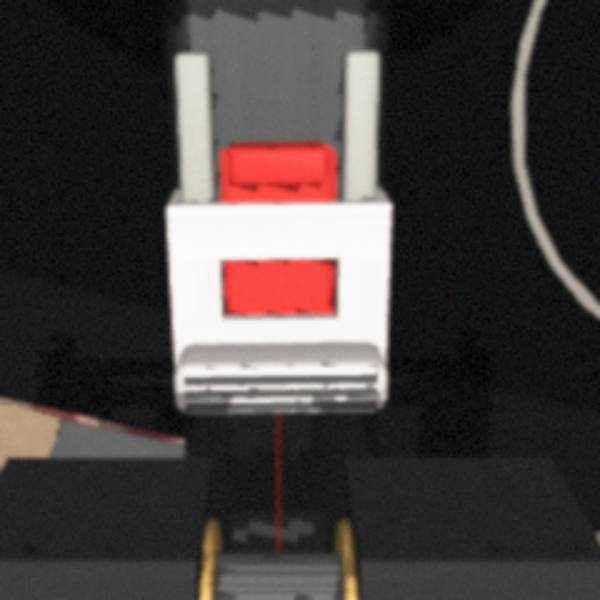

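>>> send_rows(
  commands=[0,0,-0.002,0.003,0.003,0,1,0.02,0.005,-0.001,0,0,0,1,0.02,0.005,0,0,0,0,1],
)

```text
clock: 5.1
tool_pos: [0.5018, -0.0191, 0.1395]
eef_rot: [-0.696, -0.089, 0.707, -0.091]
contact_force: [-13.2, -1.5, 22.6]
opening: 0.005
```

```bash
python3 look.py 10
```

```text
5.1 [ 0.5018 -0.0191  0.1395] [-13.15  -1.52  22.63] yaw jaw -75.4 x [-0.014 -0.006 -1.   ]
```

Pushing couples into downward force: the tip sticks and the tool tilts. I'll unload, then push with a lighter press and a slight up-bias.

>>> send_rows(
  commands=[0,0,0.005,0,-0.008,0,1,0,0,0,0,0,0,1],
)

```text
clock: 5.3
tool_pos: [0.5015, -0.0192, 0.1407]
eef_rot: [-0.7, -0.088, 0.703, -0.091]
contact_force: [-0.2, -0.8, 3.8]
opening: 0.009
```

```bash
python3 look.py 11
```

```text
5.3 [ 0.5015 -0.0192  0.1407] [-0.2  -0.8   3.78] yaw jaw -75.43 x [-0.003 -0.005 -1.   ]
```

>>> send_rows(
  commands=[0.016,0.004,0.002,0,0,0,1],
)

```text
clock: 5.4
tool_pos: [0.504, -0.0186, 0.1408]
eef_rot: [-0.699, -0.088, 0.704, -0.091]
contact_force: [-4.2, -0.8, 3.5]
opening: 0.004
```

>>> send_rows(
  commands=[0.016,0.004,0.002,0,0,0,1],
)

```text
clock: 5.5
tool_pos: [0.5067, -0.0178, 0.1408]
eef_rot: [-0.697, -0.088, 0.706, -0.091]
contact_force: [-4.0, -0.1, 4.7]
opening: 0.007
```

>>> send_rows(
  commands=[0.016,0.005,0.002,0,-0.006,0,1,0.016,0.005,0.002,0,-0.004,0,1],
)

```text
clock: 5.7
tool_pos: [0.5138, -0.0159, 0.1409]
eef_rot: [-0.701, -0.087, 0.702, -0.092]
contact_force: [-3.3, -0.6, 4.1]
opening: 0.006
```

```bash
python3 look.py 12 wrist; python3 -c "
import cv2,numpy as np
w=cv2.imread('pics/wrist12.png')[100:340,170:410]
cv2.imwrite('pics/c12w.png',cv2.resize(w,(600,600)))"
```

```text
5.75 [ 0.5147 -0.0156  0.1411] [-2.71 -2.23  3.65] yaw jaw -75.49 x [ 0.002 -0.007 -1.   ]
```

View pics/c12w.png

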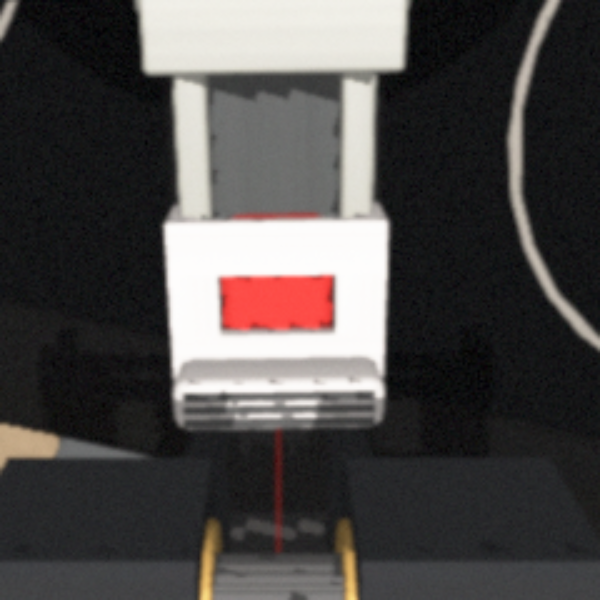

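The slide is now over the tooth (only a sliver of red remains at its nose, row 215). Continuing.

>>> send_rows(
  commands=[0.016,0.0045,0.001,0,-0.002,0,1,0.016,0.0045,0.001,0,-0.003,0,1],
)

```text
clock: 5.95
tool_pos: [0.5224, -0.0135, 0.1413]
eef_rot: [0.704, 0.086, -0.699, 0.092]
contact_force: [-3.3, -0.7, 3.7]
opening: 0.005
```

>>> send_rows(
  commands=[0.014,0.004,0.001,0,-0.003,0,1],
)

```text
clock: 6.05
tool_pos: [0.5247, -0.0128, 0.1414]
eef_rot: [0.705, 0.086, -0.698, 0.093]
contact_force: [-9.9, -2.3, 8.9]
opening: 0.008
```

```bash
python3 look.py 13 wrist; python3 -c "
import cv2,numpy as np
w=cv2.imread('pics/wrist13.png')[100:340,170:410]
cv2.imwrite('pics/c13w.png',cv2.resize(w,(600,600)))"
```

```text
6.1 [ 0.5247 -0.0128  0.1414] [-7.11 -1.47  6.21] yaw jaw -75.5 x [ 0.01  -0.008 -1.   ]
```

View pics/c13w.png

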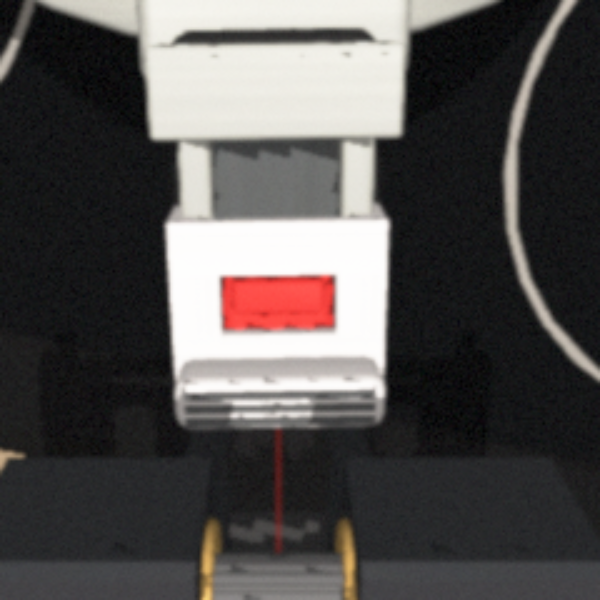

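Force rose to about 10 N along −x with the tooth now showing within the window (rows 278–318), so the slide is likely at its stop. One small confirming push.

>>> send_rows(
  commands=[0.005,0.0015,0.001,0,0,0,1],
)

```text
clock: 6.2
tool_pos: [0.5246, -0.0128, 0.1415]
eef_rot: [0.704, 0.086, -0.699, 0.093]
contact_force: [-6.3, -2.6, 4.4]
opening: 0.003
```

```bash
python3 - <<'E'
from h import *
import numpy as np
# slide front edge & window relative positions on z planes
d=dict(np.load("pics/wrist13.npz")); u=np.array([.9646,.264])
f=lambda c,r,z:onz(d,(170+c/2.5,100+r/2.5),z)
d2=dict(np.load("pics/wrist7.npz"))
g=lambda c,r,z:onz(d2,(170+c/2.5,100+r/2.5),z)
for nm,a,b in[("front",g(280,205,.16),f(277,216,.16)),("window",g(280,290,.158),f(278,303,.158)),("backedge",g(280,416,.158),f(280,428,.158))]:
    print(nm,((b-a)[:2]@u).round(4),a.round(4),b.round(4))
E
python3 look.py 14 wrist
```

```text
front 0.0231 [ 0.5498 -0.0075  0.16  ] [ 0.5721 -0.0013  0.16  ]
window 0.0224 [ 0.5345 -0.0116  0.158 ] [ 0.556  -0.0056  0.158 ]
backedge 0.0221 [ 0.5102 -0.018   0.158 ] [ 0.5316 -0.0123  0.158 ]
6.25 [ 0.5246 -0.0128  0.1415] [-5.87 -2.52  5.7 ] yaw jaw -75.5 x [ 0.007 -0.009 -1.   ]
```

>>> send_rows(
  commands=[0.013,0.0035,0.002,0,0,0,1],
)

```text
clock: 6.35
tool_pos: [0.5246, -0.0128, 0.1416]
eef_rot: [-0.701, -0.085, 0.702, -0.093]
contact_force: [-11.6, -4.6, 6.1]
opening: 0.005
```

```bash
python3 look.py 15 wrist; python3 - <<'E'
from h import *
w=cv2.imread('pics/wrist15.png')[100:340,170:410]
cv2.imwrite('pics/c15w.png',cv2.resize(w,(600,600)))
E
```

```text
6.4 [ 0.5246 -0.0128  0.1415] [-9.96 -1.81  6.7 ] yaw jaw -75.5 x [-0.    -0.011 -1.   ]
```

View pics/c15w.png

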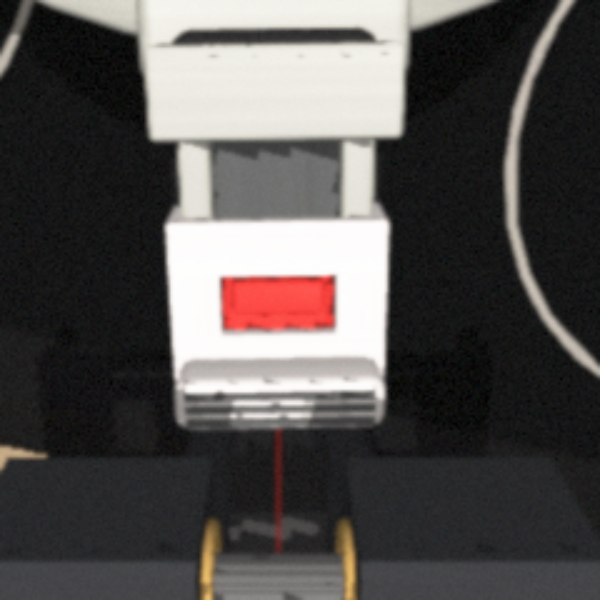

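It's firmly stopped: 12 N of push against 6 N down with no motion. Now letting go, straight up with a hair back.

>>> send_rows(
  commands=[-0.004,-0.001,0.01,0,0,0,1,-0.006,-0.0015,0.04,0,0,0,1,0,0,0.06,0,0,0,1,0,0,0.1,0,0,0,1,0,0,0,0,0,0,1],
)

```text
clock: 6.9
tool_pos: [0.5294, -0.0109, 0.198]
eef_rot: [0.706, 0.087, -0.697, 0.093]
contact_force: [0.4, 0.5, -0.1]
opening: 0.006
```

```bash
python3 look.py 16 wrist; python3 - <<'E'
from h import *
w=cv2.imread('pics/wrist16.png')[100:340,170:410]
cv2.imwrite('pics/c16w.png',cv2.resize(w,(600,600)))
E
```

```text
6.95 [ 0.5284 -0.0108  0.1967] [ 0.61 -0.47 -0.36] yaw jaw -75.4 x [ 0.012 -0.007 -1.   ]
```

View pics/c16w.png

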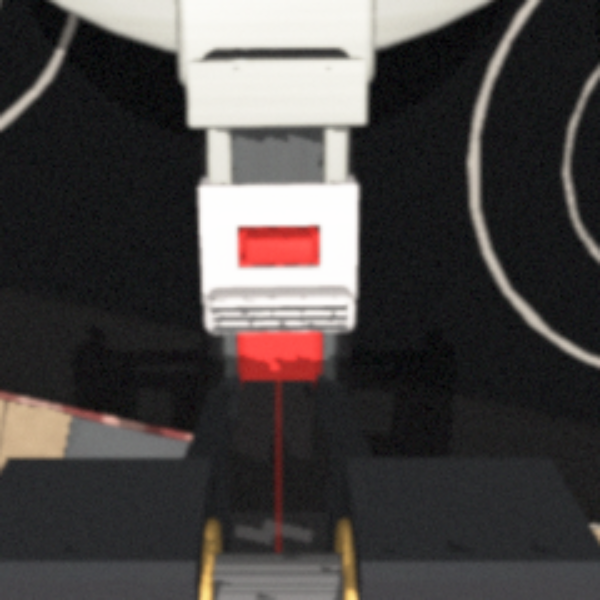

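Slide stays forward with the tooth in its window. I'll retreat clear and verify the tooth height and the other objects.

>>> send_rows(
  commands=[-0.08,-0.02,0.1,0,0,0,1,-0.12,-0.08,0.04,0,0,0,1,-0.12,-0.16,0,0,0,0,1,-0.06,-0.16,0,0,0,0,1,0,-0.16,0,0,0,0,1,0,-0.1,0,0,0,0,1,0,0,0,0,0,0,1],
)

```text
clock: 7.65
tool_pos: [0.4336, -0.1822, 0.231]
eef_rot: [0.708, 0.09, -0.694, 0.095]
contact_force: [-0.4, -0.1, 0.1]
opening: 0.004
```

```bash
python3 look.py 17 wrist scene side; python3 - <<'E'
from h import *
a=cv2.imread('pics/scene17.png')[140:290,180:380];b=cv2.imread('pics/side17.png')[140:290,190:390]
cv2.imwrite('pics/c17.png',np.vstack([np.hstack([cv2.resize(x,(400,300),interpolation=2) for x in(a,b)]),np.hstack([cv2.resize(x[60:135,0:100],(400,300),interpolation=2) for x in(a,b)])]))
for n in("scene","side"):
    d=dict(np.load(f"pics/{n}17.npz"))
    for c,s,m in blobs(red(d["image"])):
        if 200<c[0]<300 and 140<c[1]<260:
            P=np.array([onz(d,(u,v),.1485)[:2] for v,u in np.argwhere(m)]).astype(np.float32)*1000
            print(n,c.round(1),s,[np.round(x,1) for x in cv2.minAreaRect(P)])
ds=[dict(np.load(f"pics/{n}17.npz")) for n in("scene","side")]
E
```

```text
7.8 [ 0.4342 -0.1772  0.231 ] [-0.2   0.56 -0.16] yaw jaw -74.52 x [ 0.02  -0.001 -1.   ]
scene [227.8 159.1] [217 150  22  20 333] [array([567.4, 181.1]), array([58. , 44.6]), np.float64(87.7)]
scene [247.8 222.9] [245 221   6   5  20] [array([554.7,  -1.1]), array([ 5.9, 14.1]), np.float64(19.5)]
scene [225.4 238.1] [210 227  33  24 406] [array([502.8, -20.9]), array([65.5, 30.3]), np.float64(15.3)]
side [252.9 218.1] [251 216   5   5  14] [array([553.7,  -2.2]), array([ 5.5, 15.3]), np.float64(18.9)]
side [239.7 228.2] [234 222  14  14 105] [array([514. , -16.8]), array([34.6, 21.9]), np.float64(16.4)]
```

View pics/c17.png

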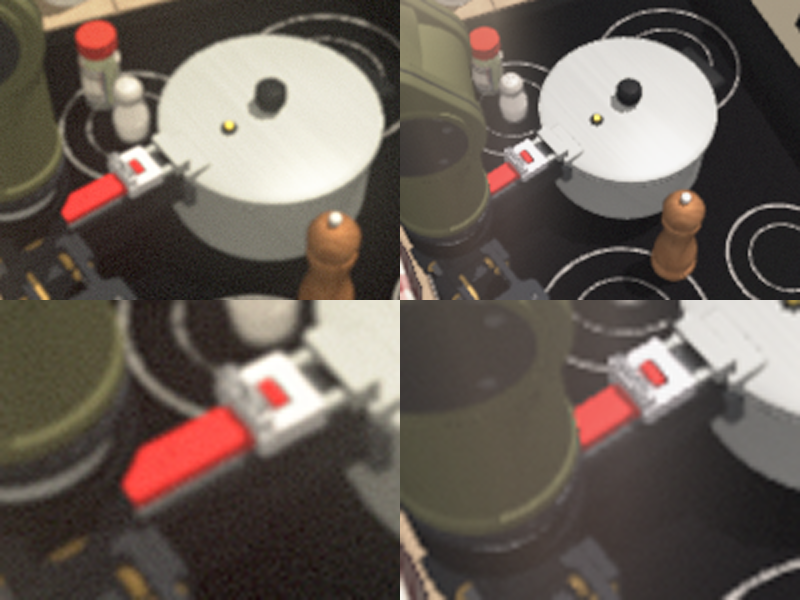

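View pics/wrist17.png

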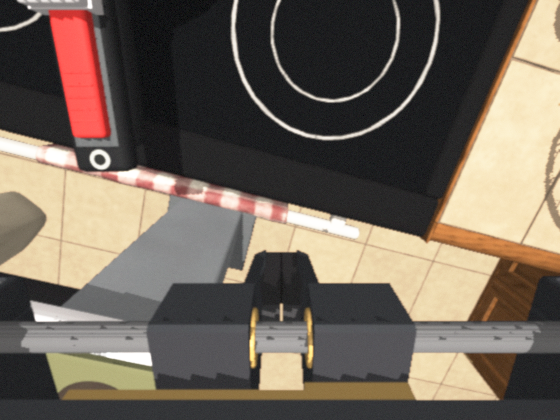

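```bash
python3 - <<'E'
from h import *
d=dict(np.load("pics/wrist17.npz"))
b=max(blobs(red(d["image"][:140])),key=lambda b:b[1][4]);c,s,m=b
P=np.array([onz(d,(u,v),.1485)[:2] for v,u in np.argwhere(m)]).astype(np.float32)*1000
rr=cv2.minAreaRect(P);print(s,rr)
for z in(.1485,.1395):print("near edge",z,onz(d,(93,132),z).round(4))
print("hole",onz(d,(100,159.5),.138).round(4))
# diff of scene before/after outside arm
a=cv2.imread("pics/scene0.png");e=cv2.imread("pics/scene17.png")
for nm,(x,y,w,h) in dict(pot=(258,158,115,108),mill=(328,243,32,68),salt=(236,176,22,38),herb=(217,150,24,46)).items():
    t=a[y:y+h,x:x+w];r_=cv2.matchTemplate(e[y-5:y+h+5,x-5:x+w+5],t,cv2.TM_CCOEFF_NORMED);_,v,_,p=cv2.minMaxLoc(r_);print(nm,round(v,3),"shift px",p[0]-5,p[1]-5)
# tooth shade
cv2.imwrite("pics/c18.png",cv2.resize(e[205:250,195:265],None,fx=10,fy=10,interpolation=cv2.INTER_CUBIC))
E
```

```text
[  49   10   61  128 5147] ((496.582763671875, -24.468868255615234), (80.55567932128906, 27.817903518676758), 14.873326301574707)
near edge 0.1485 [ 0.4616 -0.0358  0.1485]
near edge 0.1395 [ 0.4597 -0.0308  0.1395]
hole [ 0.4397 -0.037   0.138 ]
pot 0.996 shift px 0 0
mill 0.992 shift px 0 0
salt 0.962 shift px 0 0
herb 0.994 shift px 0 0
```

View pics/c18.png

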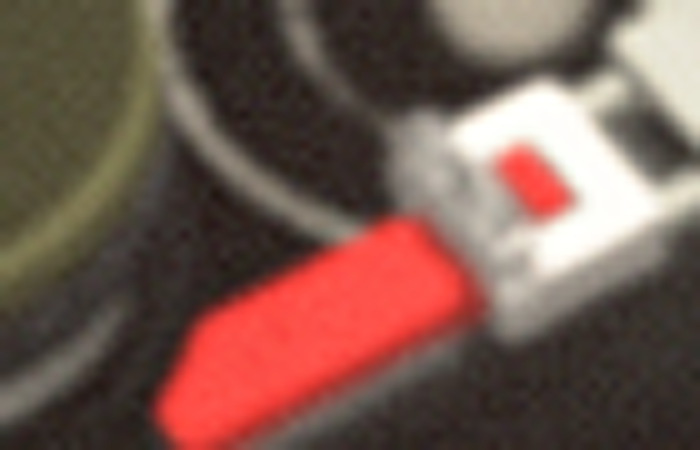

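Cooker and loose items haven't moved (0 px shift). My by-eye pixel leaves the pad height ambiguous, so I'll return to the pose of wrist view 2 and compare directly.

>>> send_rows(
  commands=[-0.03,0.14,0.01,0,0.012,0,1,-0.03,0.16,0.01,0,0,0,1,-0.02,0.16,0.01,0,0,0,1,0,0.06,0,0,0,0.008,1,0,0,0,0,0,0,1,0,0,0,0,0,0,1],
)

```text
clock: 8.4
tool_pos: [0.4141, -0.033, 0.2381]
eef_rot: [0.7, 0.107, -0.698, 0.105]
contact_force: [0.4, 0.1, -0.4]
opening: 0.005
```

```bash
python3 look.py 18 wrist scene side; python3 - <<'E'
from h import *
for i in(2,18):
    d=dict(np.load(f"pics/wrist{i}.npz"));print(i)
    for c,s,m in blobs(red(d["image"]),30):
        if s[1]>150: continue
        P=np.array([onz(d,(u,v),.1485)[:2] for v,u in np.argwhere(m)]).astype(np.float32)*1000
        print(c.round(1),s,[np.round(x,1) for x in cv2.minAreaRect(P)])
p=[]
for i in(2,18):
    x=dict(np.load(f"pics/wrist{i}.npz"))["image"];p.append(cv2.resize(x[0:200,190:390],(400,400)))
cv2.imwrite("pics/c19.png",np.hstack(p))
E
```

```text
8.55 [ 0.4143 -0.0349  0.238 ] [ 0.37 -0.44 -0.5 ] yaw jaw -73.04 x [ 0.003  0.003 -1.   ]
2
[290.9  11.1] [275   4  34  11 200] [array([553.1,  -6.4]), array([ 5.8, 22.2]), np.float64(16.8)]
[291.1  36.6] [277  35  29   6  75] [array([536.8, -11.2]), array([ 2.4, 19.4]), np.float64(14.1)]
[287.9 121.7] [ 272   76   34   83 1091] [array([484.8, -24.9]), array([58. , 23.3]), np.float64(14.9)]
18
[303.4  12.7] [289   3  30  16 190] [array([554.3,  -6.3]), array([ 8.7, 19.4]), np.float64(17.1)]
[299.  105.4] [ 281   45   38  117 1086] [array([495.6, -21.7]), array([80.4, 23.3]), np.float64(15.1)]
```

View pics/c19.png

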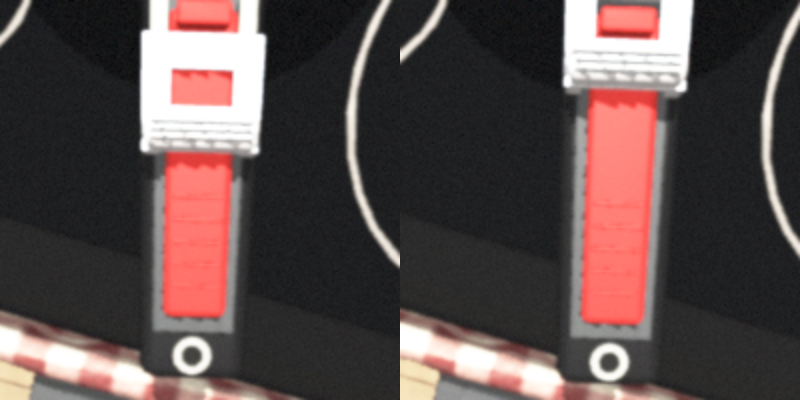

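The pad's near edge and width match the un-pressed view, so the catch is up. Exposed pad grew by only about 22.4 mm (24 expected, coarse pixels), so I'm zooming in on the tooth/window gaps to check that the slide is fully home.

```bash
python3 - <<'E'
from h import *
p=[]
for i,(x0,y0) in((15,(250,200)),(16,(255,180)),(18,(275,0))):
    x=cv2.imread(f"pics/wrist{i}.png")[y0:y0+50,x0:x0+60];p.append(cv2.resize(x,None,fx=4.4,fy=8.8,interpolation=cv2.INTER_CUBIC))
cv2.imwrite("pics/c20.png",np.hstack(p))
# rectified TCP-free slide travel: back-edge rows of the white ridge along centreline
for i in(2,18):
    d=dict(np.load(f"pics/wrist{i}.npz"));im=d["image"].astype(int)
    n=np.array([.4848,-.0255]);u=np.array([.9646,.264])
    K,T=d["intrinsics"],d["world_to_cam"]
    out=[]
    for z in(.1485,):
        for t in np.arange(.018,.062,.001):
            v=[]
            for l in np.arange(-.008,.0081,.002):
                q=n+u*t+l*np.array([-u[1],u[0]]);c=T[:3,:3]@np.r_[q,z]+T[:3,3];c=K@c;c=c[:2]/c[2]
                if c[1]<0: continue
                pt=cv2.getRectSubPix(d["image"],(1,1),tuple(map(float,c)))[0,0].astype(int);v.append(pt[2]-pt[1])
            out.append(int(np.mean(v)) if v else -1)
    print(i,list(zip(range(18,62),out)))
E
```

```text
2 [(18, 128), (19, 127), (20, 127), (21, 127), (22, 126), (23, 126), (24, 136), (25, 155), (26, 164), (27, 162), (28, 161), (29, 134), (30, 40), (31, 7), (32, 4), (33, 3), (34, 2), (35, 0), (36, 1), (37, 0), (38, 0), (39, -1), (40, 0), (41, 0), (42, 0), (43, 0), (44, 1), (45, 81), (46, 117), (47, 117), (48, 117), (49, 116), (50, 116), (51, 115), (52, 116), (53, 125), (54, 149), (55, 143), (56, 17), (57, 0), (58, 0), (59, 0), (60, 0), (61, 0)]
18 [(18, 125), (19, 124), (20, 124), (21, 123), (22, 123), (23, 123), (24, 122), (25, 122), (26, 121), (27, 121), (28, 121), (29, 120), (30, 120), (31, 119), (32, 120), (33, 119), (34, 118), (35, 118), (36, 118), (37, 117), (38, 117), (39, 116), (40, 115), (41, 116), (42, 115), (43, 116), (44, 114), (45, 115), (46, 123), (47, 149), (48, 164), (49, 163), (50, 162), (51, 155), (52, 72), (53, 9), (54, 5), (55, 5), (56, 4), (57, 1), (58, 0), (59, 0), (60, -1), (61, 0)]
```

View pics/c20.png

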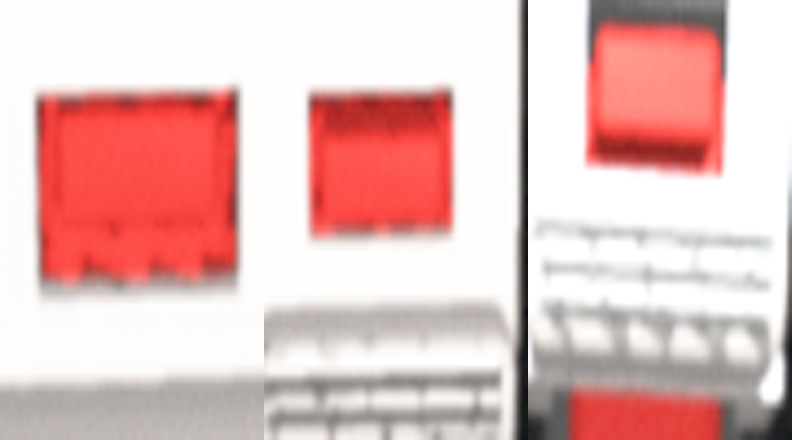

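```bash
python3 - <<'E'
from h import *
n=np.array([.4848,-.0255]);u=np.array([.9646,.264])
def prof(i,z,ts):
    d=dict(np.load(f"pics/wrist{i}.npz"));K,T=d["intrinsics"],d["world_to_cam"];o=[]
    for t in ts:
        v=[]
        for l in np.arange(-.005,.0051,.001):
            q=n+u*t+l*np.array([-u[1],u[0]]);c=K@(T[:3,:3]@np.r_[q,z]+T[:3,3]);c=c[:2]/c[2]
            if 0<=c[1]<419:
                v.append(cv2.getRectSubPix(d["image"],(1,1),tuple(map(float,c)))[0,0,0])  # blue: white vs red/black
        o.append(np.mean(v) if v else np.nan)
    o=np.array(o);return o
ts=np.arange(.025,.1,.0005)
for z in(.156,.160,):
  for i in(2,3,4,5,6,7,12,13,14,15,16,18):
    o=prof(i,z,ts);th=130
    k=[(round(1000*float(ts[j]+.0005*(th-o[j])/(o[j+1]-o[j])),1),'+' if o[j+1]>o[j] else '-') for j in range(len(o)-1) if (o[j]-th)*(o[j+1]-th)<0]
    print(z,i,k[:12])
E
```

```text
0.156 2 [(29.3, '+'), (44.8, '-'), (53.9, '+'), (65.4, '-'), (70.3, '+'), (73.0, '-')]
0.156 3 [(27.2, '+'), (45.3, '-'), (55.6, '+'), (66.7, '-')]
0.156 4 [(27.3, '+'), (45.3, '-'), (55.6, '+'), (66.7, '-')]
0.156 5 [(28.2, '+'), (30.5, '-'), (30.6, '+'), (33.2, '-'), (33.5, '+'), (45.5, '-'), (55.9, '+'), (66.8, '-')]
0.156 6 [(27.7, '+'), (29.6, '-'), (30.3, '+'), (32.3, '-'), (33.2, '+'), (45.7, '-'), (56.1, '+'), (66.9, '-')]
0.156 7 [(27.5, '+'), (29.3, '-'), (30.1, '+'), (32.0, '-'), (33.1, '+'), (45.7, '-'), (56.2, '+'), (66.9, '-')]
0.156 12 [(38.5, '+'), (40.4, '-'), (41.2, '+'), (43.2, '-'), (43.9, '+'), (57.2, '-'), (67.5, '+'), (78.3, '-')]
0.156 13 [(49.6, '+'), (51.7, '-'), (52.2, '+'), (54.4, '-'), (55.1, '+'), (68.2, '-'), (78.5, '+'), (89.7, '-')]
0.156 14 [(49.6, '+'), (51.8, '-'), (52.1, '+'), (54.3, '-'), (55.1, '+'), (68.2, '-'), (78.5, '+'), (89.7, '-')]
0.156 15 [(49.5, '+'), (51.6, '-'), (52.1, '+'), (54.3, '-'), (55.0, '+'), (68.3, '-'), (78.6, '+'), (89.8, '-')]
0.156 16 [(49.5, '+'), (49.7, '-'), (50.1, '+'), (67.7, '-'), (78.0, '+'), (89.7, '-')]
0.156 18
[... 469 characters left out ...]
]
0.16 7 [(29.7, '+'), (31.4, '-'), (32.2, '+'), (34.1, '-'), (35.1, '+'), (47.4, '-'), (57.5, '+'), (67.9, '-')]
0.16 12 [(40.8, '+'), (42.7, '-'), (43.3, '+'), (45.3, '-'), (46.0, '+'), (58.9, '-'), (68.8, '+'), (79.4, '-')]
0.16 13 [(51.8, '+'), (53.8, '-'), (54.4, '+'), (56.4, '-'), (57.1, '+'), (69.9, '-'), (79.8, '+'), (90.7, '-')]
0.16 14 [(51.7, '+'), (53.8, '-'), (54.3, '+'), (56.4, '-'), (57.1, '+'), (69.9, '-'), (79.8, '+'), (90.7, '-')]
0.16 15 [(51.7, '+'), (53.8, '-'), (54.2, '+'), (56.4, '-'), (57.0, '+'), (70.0, '-'), (79.9, '+'), (90.8, '-')]
0.16 16 [(51.7, '+'), (69.0, '-'), (79.0, '+'), (90.4, '-')]
0.16 18 [(41.8, '+'), (50.1, '+'), (64.8, '-'), (68.5, '+'), (72.1, '-')]
```

```bash
python3 - <<'E'
from h import *
p=[]
for i,(x0,y0) in((2,(250,55)),(18,(265,25)),(16,(245,215))):
    x=cv2.imread(f"pics/wrist{i}.png")[y0:y0+60,x0:x0+70];x=np.clip(x.astype(float)*1.6,0,255).astype(np.uint8);p.append(cv2.resize(x,(265,500),interpolation=cv2.INTER_CUBIC))
cv2.imwrite("pics/c21.png",np.hstack(p))
E
```

```text
(no output)
```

View pics/c21.png

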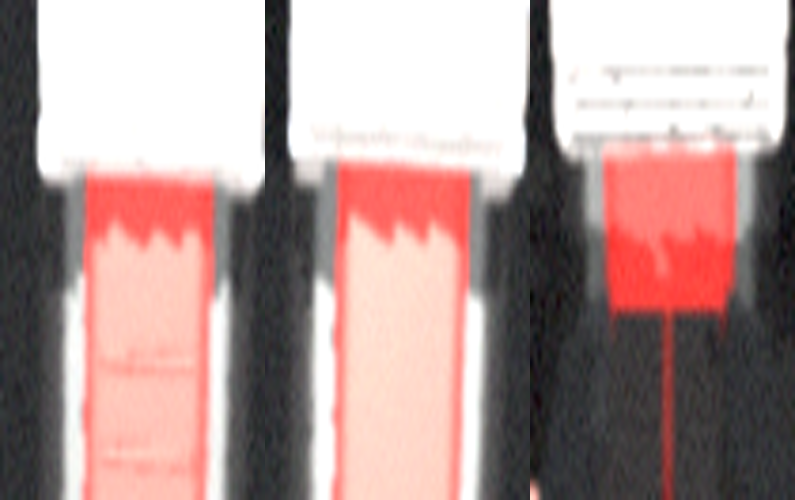

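There are no obstructions behind the ridge. Views give about 22.5 mm of travel (±1) with a hard stop felt. As a check, I'll nudge only the ridge gently, above the pad, to see whether it moves further.

>>> send_rows(
  commands=[0.12,0.024,0,0,0,-0.02,1,0.12,0.024,-0.06,0,0.002,0,1,0.12,0.024,-0.06,0,0,0,1,0,0,0,0,0,0,1,0,0,0,0,0,0,1],
)

```text
clock: 9.05
tool_pos: [0.5064, -0.0236, 0.2064]
eef_rot: [-0.701, -0.088, 0.702, -0.088]
contact_force: [0.2, 0.1, 0.3]
opening: 0.006
```

```bash
python3 look.py 19
```

```text
9.05 [ 0.5064 -0.0236  0.2064] [0.19 0.11 0.28] yaw jaw -75.68 x [-0.002 -0.001 -1.   ]
```

>>> send_rows(
  commands=[0.03,0.034,-0.07,0,0,0.006,1,0,0,-0.07,0,0,0,1,0,0,-0.05,0,0,0,1,0,0,0,0,0,0,1,0,0,0,0,0,0,1],
)

```text
clock: 9.55
tool_pos: [0.5109, -0.0206, 0.1595]
eef_rot: [-0.7, -0.088, 0.703, -0.089]
contact_force: [0.2, 0.1, 0.0]
opening: 0.007
```

```bash
python3 look.py 20
```

```text
9.55 [ 0.5109 -0.0206  0.1595] [0.19 0.07 0.03] yaw jaw -75.63 x [-0.003 -0.003 -1.   ]
```

>>> send_rows(
  commands=[0.02,0.02,-0.015,0,0,0.006,1,0,0,0,0,0,0,1,0,0,0,0,0,0,1],
)

```text
clock: 9.85
tool_pos: [0.5168, -0.0161, 0.1575]
eef_rot: [-0.701, -0.09, 0.701, -0.093]
contact_force: [-0.6, -0.6, 0.4]
opening: 0.002
```

>>> send_rows(
  commands=[0.02,0.006,0,0,0,0,1,0,0,0,0,0,0,1],
)

```text
clock: 10.05
tool_pos: [0.5227, -0.0143, 0.1582]
eef_rot: [0.702, 0.09, -0.701, 0.093]
contact_force: [-0.1, 0.4, 0.1]
opening: 0.011
```

>>> send_rows(
  commands=[0.012,0.004,0,0,0,0,1],
)

```text
clock: 10.15
tool_pos: [0.525, -0.0136, 0.1582]
eef_rot: [-0.701, -0.09, 0.701, -0.093]
contact_force: [-8.8, -3.0, 4.1]
opening: 0.003
```

With no pad contact, the ridge resists 9 N at the same TCP position as before (0.525), against about 1 N of slide friction. It is at its end stop. Backing off and retreating.

>>> send_rows(
  commands=[-0.03,-0.008,0.004,0,0,0,1,-0.02,-0.005,0.06,0,0,0,1,0,0,0.12,0,0,0,1,-0.08,-0.06,0.12,0,0,0,1,-0.12,-0.16,0.02,0,0,0,1,-0.06,-0.18,0,0,0,0,1,-0.04,-0.18,0,0,0,0,1,-0.04,-0.18,0,0,0,0,1,-0.04,-0.18,0,0,0,0,1,0,0,0,0,0,0,1,0,0,0,0,0,0,1],
)

```text
clock: 11.25
tool_pos: [0.4113, -0.2594, 0.2525]
eef_rot: [0.706, 0.089, -0.696, 0.096]
contact_force: [-0.3, 0.1, -0.4]
opening: 0.005
```

```bash
python3 look.py 21 scene side; python3 - <<'E'
from h import *
a=cv2.imread("pics/scene0.png");e=cv2.imread("pics/scene21.png")
for nm,(x,y,w,h) in dict(pot=(258,158,115,108),mill=(328,243,32,68),salt=(236,176,22,38),herb=(217,150,24,46)).items():
    t=a[y:y+h,x:x+w];r_=cv2.matchTemplate(e[y-5:y+h+5,x-5:x+w+5],t,cv2.TM_CCOEFF_NORMED);_,v,_,p=cv2.minMaxLoc(r_);print(nm,round(v,3),p[0]-5,p[1]-5)
b=cv2.imread('pics/side21.png')
p=[cv2.resize(x,(400,560),interpolation=2) for x in(e[205:275,190:260][:,:50],b[200:270,205:275][:,:50])]
p=[cv2.resize(e[200:260,190:270],(400,300),interpolation=2),cv2.resize(b[200:260,205:285],(400,300),interpolation=2)]
q=[cv2.resize(e,(400,300)),cv2.resize(b,(400,300))]
cv2.imwrite("pics/c22.png",np.vstack([np.hstack(p),np.hstack(q)]))
E
```

```text
11.35 [ 0.4116 -0.2586  0.2522] [-0.4  -0.05  0.26] yaw jaw -74.84 x [ 0.015 -0.009 -1.   ]
pot 0.996 0 0
mill 0.991 0 0
salt 0.962 0 0
herb 0.994 0 0
```

View pics/c22.png

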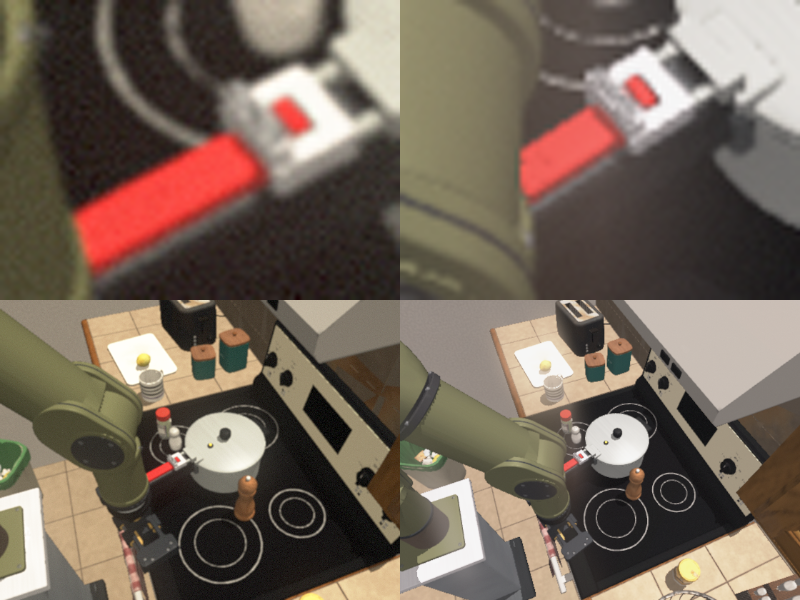

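Slide is forward, the red tooth stands in the window (scene about (248,223)), the pad is up, nothing else has moved, and the arm is clear. Handing in.

```bash
python3 -c "
from plant import job
print(job.finish_job())"
```

```text
the job is handed in; nothing more can be done
None
```

I pressed the red catch down with the closed fingertips and pushed the silver slide to its stop while holding the catch down. I then let go straight up, and the catch sprang up through the slide's window. The job was handed in at about 11.4 s with the arm clear.

**Checks that passed:**
- **Catch:** the pad is back at its un-pressed position, and the tooth stands in the window.
- **Slide at its stop:** it held against a 12 N push while the catch was down. After release, a separate nudge on the ridge alone, with the pad untouched, met 9 N at the same place.
- **Other items:** the cooker, salt shaker, herb jar and pepper mill show no shift (0 px) in the scene camera.

**Did not go cleanly or disagreed:**
- **Sticking tip:** on the first two push attempts the tip stuck on the pad. The downward force rose to about 19 N and then 23 N, close to the 25 N tipping limit, so I eased off and pushed with a lighter press.
- **Catch depth during the push:** the catch was about 7 to 8 mm down for most of the stroke, not at its full 9 mm. That is still past the 5.5 mm it needs to clear the slide.
- **Slide travel:** the camera views give about 22.5 mm (±1) rather than 24 mm. I relied on the hard stop felt in both pushes and on the tooth standing up in the window.

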